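# Drive the gib-head taper key into a leaning pump hub

## Robot

A 6-joint arm with a two-finger parallel gripper is mounted at the origin on the work surface. World frame = base frame: x ahead of the robot, y to its left, z up, the work surface at z = 0. Lengths are in mm, angles in rad, forces in N, time in s.
With the tool pointing down it reaches from about 300 to 775 mm from the base axis. Payload 14.6 kg.
Tool frame: the origin (TCP) lies between the finger pads; the fingertips stand 19 mm ahead of it and the grasp point (between the pads) is the TCP; z points along the fingers, y is the line along which they close (so a half turn about z gives the same grasp; the last joint's range is limited). The gripper opens to 94 mm and grips with 3 to 60 N. Pads are 16 mm wide; open, the fingers measure 119 mm over their backs; the gripper's body (75 mm by 177 mm) begins 78 mm behind the grasp point.
Start: joints at [-1.274, 0.3, 1.521, -0, 1.321, -0.067], TCP at [195.698, -513.996, 224.446] pointing down, gripper open.
Joint ranges: [-3.03, 3.03], [-0.79, 2.21], [0.23, 2.52], [-1.04, 4.18], [0, 3.07], [-2.55, 2.55]. Speed limits (rad/s): [2.22, 2.22, 2.57, 3.14, 3.14, 3.14].

## Interface

Orientations are given as [roll, pitch, yaw] about the fixed x, y, z axes, in that order (R = Rz(yaw) Ry(pitch) Rx(roll)).
In Python, from cell import monitor, imaging, job, find_in, trace gives the robot as it stands. The module is installed in compiled form; this text tells all that it offers.
- The arm moves only by the tool arm_command, never from a script. Its argument "steps" is a list of rows, each a list of 5 numbers: the opening, from 0 (shut) to 1 (fully open), then the shift along the tool's x, y, z in mm, then the turn about the tool's z in degrees. In form: [[gripper, dx, dy, dz, turn], ...]. A call has 1 to 20 rows; each row is the pose to reach, as a shift and turn from the pose commanded when the call began, along the tool's axes at that moment; what a row does not reach only later rows make up. A row lasts 1/8 s, in which the tool goes at most 62.5 mm and 10.7 degrees, less where a joint would pass 70% of its speed; a pose out of reach is approached as far as the arm can. A call with a gripper value outside its range is refused whole. The fingers move at their own pace and stop on an object; "force" is the grip in N (left out, the last holds). Time passes only in rows, so rows that repeat a pose let the fingers close. It gives the time, the measured TCP pose, the force, the opening and the grip force at its end, in the units of the state.
- monitor.read_state(): the state, without advancing time (a new reading comes with each control period).
- imaging.camera(name): name is "scene" or "top" or "wrist"; returns a dict with "img" (420x560x3 uint8, red, green, blue), "mtx" (3x3 intrinsics, pixels), "view" (4x4, takes a point from world to camera coordinates). Camera axes: x right, y down, z forward; pixel columns grow to the right and rows downward; lengths in mm; the calibration is good to about 2 mm. A picture is of the moment at which its call begins. There is no depth.
- job.sign_off(): hands the job in; it is judged then, once.
Trained networks look in a picture, given as the dict that the camera call returned (one of the last four; its "shot" number tells which), for a name from the list of things; names that differ only in an ending like _2 or _b are one class to them, and where a whole thing is asked for, a point or a joint stands for the part that bears it (a point fixed in the world has none). Each returns a list of dicts, best first, with "p" (0 to 1); they miss things now and then, are a little off and sometimes report something else, mostly with a low value. They report only what shows in the picture. A call takes as long as a camera call. They do not tell look-alikes from the thing itself.
- find_in(picture, target): "rect" ([centre column, centre row, width, height] in pixels, round what is visible of it).
- trace(picture, target): "region" (420x560 bool, what is visible of it) and "rect" ([centre column, centre row, width, height] in pixels, round what is visible of it).
The state is a dict: "clock": time; "joints": joint angles; "qd": joint speeds; "effort": joint torques, N m; "eef_pos": TCP position; "eef_rot": TCP orientation; "wrist_force": force on the tool from outside, world axes, zero at the start; "moment": the same for the moment, N m; "finger_gap": finger opening in mm; "finger_force": force on a finger pad.
Only numpy, scipy, OpenCV 4.12 (cv2) and the standard library are available. Lean on these libraries where they do the work, as an engineer would, in place of code of your own. Each camera call takes 0.05 s, during which the arm holds its last target. There are 200 camera calls.

## Task

Take the taper key with the hooked head out of the black rack and start it, thin end first and hooked side towards the hub's sprung jaw, in the slot between shaft and jaw of the leaning pump hub; let go while it still sits loosely there. Then tap it down on top of its head, along the leaning slot, until it is tight, without forcing the jaw wide open. Leave the other two pieces in the rack and do not disturb the other things on the bench.

Things in the scene. Friction and masses are not known exactly. Their poses are not given: they have to be found in the camera images.
- key: plain steel taper key with a hooked head, 126 mm long, 0.28 kg, upright, thin end down, in one of the rack's three holes (which varies; leans a degree or two). Origin: in the plane of the thin end; z runs to the head. Shank 100 mm long, 16 mm wide (y); back flat at x = -7 mm; front tapered 1 in 8, x = +1 mm at the thin end, +13 mm under the head, on the side to which the head hooks.
- key_head (a point): centre of the top face of the key's head (key frame x 11, y 0, z 126 mm). The head spans z = 100 to 126 mm, x = -7 to +29 mm and is 18 mm wide along y: grip it across y. Tap on it above the shank, about x = 3 mm.
- rack: fixed black plastic block, 200 x 75 x 60 mm, on the bench to the robot's left; origin at the centre of its underside. Three equal upright holes at x = -60, 0, +60 mm, 50 mm deep, 16 mm (x) by 20 mm (y), hold the key, a headless straight bar and a round pin with round head; these reach 122 to 136 mm above the bench.
- hub: fixed steel clamp hub, about 76 x 60 x 60 mm, on the shaft of a pump in a blue stand, to the robot's right. Origin: on the shaft axis in its upper end face. z points out of that face along the shaft, 27 degrees (0.47 rad) from vertical, leaning to the robot at yaw 0; x points across, from shaft to jaw (away from the robot and up); y is level. The shaft end stands 5 mm out.
- slot_mouth (a point): middle of the slot's mouth (hub frame x 19, y 0, z 0 mm). The slot runs down the hub's -z, through the 60 mm hub and free to 100 mm; 20 mm wide (y). Shaft side: a flat along z at x = 12 mm, up to 1.8 mm either way from pump to pump. The key goes in with its x, y, z along the hub's, its back on this flat.
- jaw_face (a point): middle of the jaw's face at the mouth (hub frame x 26, y 0, z 0 mm), at the slot's other side. The face is tapered 1 in 8 like the key: 19 mm from the axis at z = -60 mm. A key lying on the flat touches both faces when its thin end is about 36 to 64 mm below the mouth, depending on the pump.
- jaw (a joint): how far the key has wedged the sprung jaw outward (m, 0 at rest, 0.005 at its stop). Spring 6.5 N per mm; 8 mm of key travel opens it 1 mm. Below 0.0007 the key is loose, from 0.0012 tight, above 0.0030 forced. A steady push of 10 to 15 N on the head along the slot makes it tight; stay well under 20 N. The taper then holds by friction.
- bar: the headless straight steel bar, 14 x 18 x 112 mm, upright in another hole of the rack; origin at its lower end. Leave it.
- drift: the round steel pin, 14 mm diameter, 112 mm long, with a round head of 26 mm, upright in another hole of the rack; origin at its lower end. Leave it.
- valve: loose brass valve, 70 mm long, lying between rack and pump stand; origin under its centre. Leave it.
- spanner: loose steel spanner, 190 mm long, lying between rack and pump stand. Leave it.
- gasket: loose black rubber ring, 72 mm outer diameter, 4 mm thick, lying between rack and stand. Leave it.
- pipe: loose steel pipe, 170 mm long, on the far right beside the pump stand. Leave it.
- pump: loose second pump, 108 mm wide, 144 mm tall, on the robot's left. Leave it.
Not all that is in view belongs to the job. What is shaped like the key but orange or pink is not meant.

How it is judged (in metres and radians):
On the way, in this order (a step that is already met when the one before it is completed fails the run):
1. the key is started in the slot between shaft and jaw and let go while still loose: thin end 25 mm or more below the mouth, in line with the slot, fingers off it, jaw opened less than 0.7 mm (z of key in the frame of hub below -0.025 m and x of key in the frame of hub between 0.013 and 0.027 m and angle between the z axis of key and the z axis of hub, either way round below 0.15 rad and angle between the x axis of key and the x axis of hub, either way round below 0.25 rad and contact force between the fingers and key below 0.1 N and value of joint jaw below 0.0007 m), for 0.2 s.
2. the key has been tapped tight: jaw wedged open 1.2 mm or more (value of joint jaw above 0.0012 m and z of key in the frame of hub below -0.035 m), for 0.1 s.
At the end, for the whole second after the job is handed in: the key sits in line with the slot (within 0.06 rad) between shaft and jaw, thin end more than 35 mm below the mouth, at rest and released, and holds the jaw open by 1.2 to 3.0 mm (all of step 2 and value of joint jaw below 0.003 m and x of key in the frame of hub between 0.015 and 0.023 m and angle between the z axis of key and the z axis of hub, either way round below 0.06 rad and angle between the x axis of key and the x axis of hub, either way round below 0.2 rad and linear speed of key below 0.01 m/s); the robot touches nothing.
It fails at once if the jaw is forced open by more than 3.0 mm (value of joint jaw above 0.003 m).
It fails at once if one of the other two pieces is taken from the rack or shifted by more than 20 mm (distance of any of bar, drift from where it was at the start of the episode above 0.02 m).
It fails at once if a bystander on the bench is shifted by more than 20 mm (distance of any of valve, spanner, gasket, pipe, pump from where it was at the start of the episode above 0.02 m).
It also fails if it takes over 53 s, if anything falls off the work surface, if the arm or the gripper's body presses on something with over 40 N, if the wrist force passes 120 N, or if a joint passes its speed limit or range.

## Working session

There is one attempt and no reset: what is moved stays moved. The work goes in short steps, Python scripts to look and compute and a tool call to move; the robot and the scene stay as the last step left them, time stands still between calls to the robot, and variables do not carry over. Pictures are saved under pics/ and viewed, at most 10 in all, crops included, and the job is handed in when it is done.

Besides the shell and the picture viewer there is one more tool, called after "Emit:" by a JSON object that holds its "fn" and its "kwargs", one argument or row to a line. arm_command: Moves the arm, as the interface text tells. Its arguments: {"type":"object","properties":{"steps":{"type":"array","items":{"type":"array","items":{"type":"number"}}},"force":{"type":"number"}},"required":["steps"]}

```bash
mkdir -p pics; cat > h.py <<'E'
import numpy as np, cv2
from cell import monitor, imaging, job, find_in, trace
from scipy.spatial.transform import Rotation as R
def save(n,c,crop=None,s=1):
    im=c['img'][:,:,::-1]
    if crop: im=im[crop[1]:crop[3],crop[0]:crop[2]]
    cv2.imwrite('pics/'+n,cv2.resize(im,None,fx=s,fy=s,interpolation=cv2.INTER_CUBIC))
def P(c): return c['mtx']@c['view'][:3]
def proj(c,X):
    X=np.atleast_2d(X); p=(P(c)@np.c_[X,np.ones(len(X))].T).T; return p[:,:2]/p[:,2:]
def tri(cs,px):
    A=[]
    for c,(u,v) in zip(cs,px):
        M=P(c); A+= [(u*M[2]-M[0]),(v*M[2]-M[1])]
    A=[a/np.linalg.norm(a[:3]) for a in A]; A=np.array(A)
    return np.linalg.lstsq(A[:,:3],-A[:,3],rcond=None)[0]
def atz(c,uv,z):
    M=P(c); u,v=uv; A=np.array([u*M[2]-M[0],v*M[2]-M[1]])
    return np.r_[np.linalg.solve(A[:,:2],-A[:,3]-A[:,2]*z),z]
E
python3 - <<'E'
from h import *
s=monitor.read_state(); print(s)
cs={n:imaging.camera(n) for n in('scene','top','wrist')}
for n,c in cs.items():
    V=c['view']; print(n,-V[:3,:3].T@V[:3,3],V[2,:3],c['mtx'][0,0])
ims=[cs['scene']['img'],cs['top']['img']]
save('scene.png',cs['scene'],s=1.4); save('top.png',cs['top'],s=1.4); save('wrist.png',cs['wrist'])
for n,c in cs.items():
  for t in('key','key_head','rack','hub','slot_mouth','jaw_face','bar','drift'):
    print(n,t,[(np.round(d['rect']).tolist(),round(d['p'],2)) for d in find_in(c,t)[:3]])
E
```

```text
{'clock': 0.0, 'joints': array([-1.27358328e+00,  3.00456313e-01,  1.52161298e+00, -1.73097330e-05,
        1.32069261e+00, -6.66018049e-02]), 'qd': array([-2.12002627e-03, -1.51047557e-04,  9.63756357e-04, -1.64073843e-03,
       -3.79336639e-05, -1.23713756e-03]), 'effort': array([-2.12355910e-03, -5.31805193e+01, -3.52731550e+01,  7.07652443e-02,
        2.43665732e-02, -8.76095442e-05]), 'eef_pos': array([ 195.63136157, -513.76134657,  223.88093555]), 'eef_rot': array([-3.14042488e+00, -6.10875430e-05,  3.63819113e-01]), 'wrist_force': array([-0.39973812, -0.32308668, -0.38353585]), 'moment': array([ 0.04180798, -0.03759087,  0.00880874]), 'finger_force': 0.0, 'finger_gap': 94.22388674787243}
scene [1116.26739209  489.50646717 1131.61428164] [-0.44580965 -0.33647433 -0.82948103] 440.3031385064837
top [ 375.46092231   44.77516653 1414.67522064] [ 0.12282273  0.02754436 -0.99204631] 461.05349291055137
wrist [ 274.25936154 -482.41077827  385.05546841] [-0.27003286 -0.10194357 -0.95743917] 326.02721251960065
scene key [([480.0, 286.0, 50.0, 19.0], 0.6), ([319.0, 304.0, 27.0, 46.0], 0
[... 479 characters left out ...]
 1.0, 15.0], 0.6), ([294.0, 195.0, 44.0, 36.0], 0.54)]
top key [([102.0, 260.0, 41.0, 17.0], 0.55), ([246.0, 181.0, 7.0, 16.0], 0.45)]
top key_head [([104.0, 260.0, 39.0, 20.0], 0.53), ([208.0, 163.0, 16.0, 37.0], 0.5), ([246.0, 181.0, 7.0, 20.0], 0.44)]
top rack [([246.0, 208.0, 30.0, 70.0], 0.67)]
top hub [([362.0, 167.0, 38.0, 42.0], 0.71), ([306.0, 198.0, 23.0, 22.0], 0.69), ([298.0, 167.0, 24.0, 18.0], 0.31)]
top slot_mouth [([366.0, 165.0, 40.0, 37.0], 0.96)]
top jaw_face []
top bar [([242.0, 227.0, 10.0, 8.0], 0.44)]
top drift [([294.0, 168.0, 18.0, 16.0], 0.21)]
wrist key []
wrist key_head []
wrist rack []
wrist hub []
wrist slot_mouth []
wrist jaw_face []
wrist bar []
wrist drift []
```

View pics/scene.png

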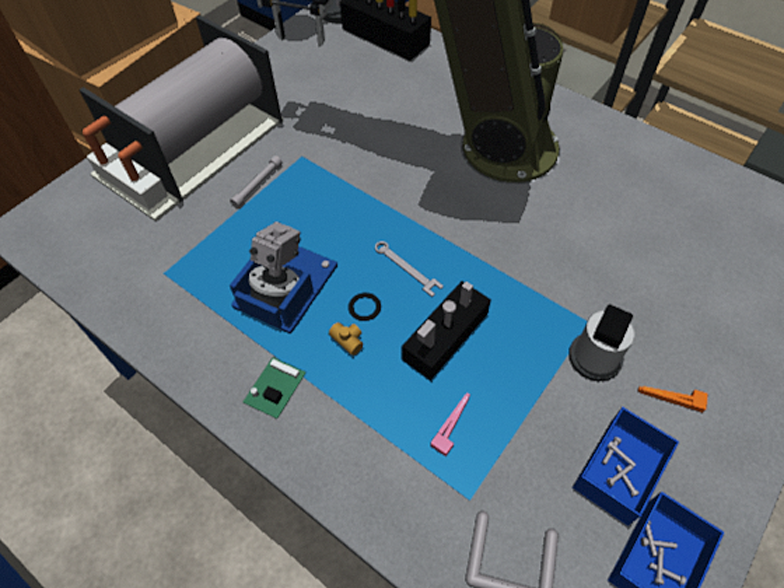

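View pics/top.png

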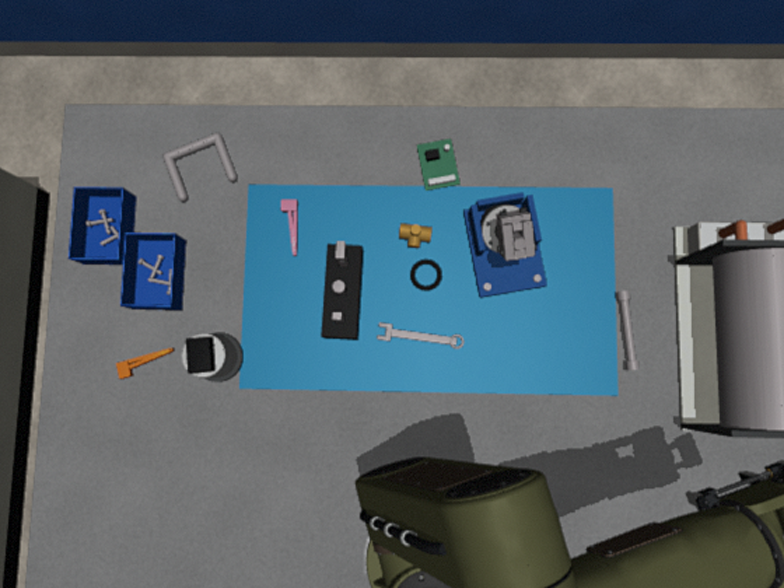

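The scene view shows the rack at about (320,235) in original pixels, with the hooked key in its far hole at about (304,237). The hub is at (195,190). The pink and orange look-alikes lie on the bench. In the top view the key is at (246,180) and the hub at (365,166).

```bash
python3 - <<'E'
from h import *
t=imaging.camera('top'); s=imaging.camera('scene')
print('key',tri([t,s],[(244,178),(304,233)]), atz(t,(244,178),125),atz(s,(304,233),125))
print('hub',tri([t,s],[(368,167),(196,176)]))
for n,u in dict(spanner=(300,240),gasket=(304,196),valve=(297,167)).items(): print(n,atz(t,u,0))
for u in [(235,175),(259,175),(256,242),(230,241)]: print(atz(t,u,60))
for u in [(335,148),(383,143),(390,205),(341,212)]: print(atz(t,u,20))
c=imaging.camera('wrist'); st=monitor.read_state()
Rt=R.from_euler('xyz',st['eef_rot']).as_matrix(); V=c['view']
cw=-V[:3,:3].T@V[:3,3]; print('cam in tool',Rt.T@(cw-st['eef_pos']),'dir',Rt.T@V[2,:3],'right',Rt.T@V[0,:3])
E
```

```text
key [633.87127068 178.56129118 132.65311776] [636.71054678 177.22931488 125.        ] [628.91046541 178.31787389 125.        ]
hub [ 669.23176762 -172.00673473  136.42704608]
spanner [470.59536869  12.91361943   0.        ]
gasket [607.4024788    2.00281683   0.        ]
valve [698.99550021  24.7812823    0.        ]
[658.71578771 211.20268406  60.        ]
[659.55004528 139.10217944  60.        ]
[458.69781979 143.553299    60.        ]
[460.46583105 220.37478224  60.        ]
[755.71677282 -91.71027409  20.        ]
[ 773.04475077 -239.55525584   20.        ]
[ 579.77986719 -258.53972164   20.        ]
[ 556.31379771 -110.21006075   20.        ]
cam in tool [  84.64725953   -1.52204564 -161.0878927 ] dir [-2.88687906e-01  1.18068215e-04  9.57423250e-01] right [-1.26076612e-04  9.99999979e-01 -1.61334087e-04]
```

Emit:
{"fn": "arm_command", "kwargs": {
  "steps": [
    [1, 50, -18, -30, 5],
    [1, 110, -39, -60, 10],
    [1, 165, -59, -106, 21],
    [1, 222, -79, -106, 21],
    [1, 278, -99, -106, 21],
    [1, 334, -119, -106, 21],
    [1, 390, -139, -106, 21],
    [1, 446, -159, -106, 21],
    [1, 500, -178, -106, 21],
    [1, 500, -178, -106, 21],
    [1, 500, -178, -106, 21],
    [1, 500, -178, -106, 21]
  ]
}}

```text
clock: 3.0
eef_pos: [598.9, -170.8, 330.9]
eef_rot: [3.141, -0.0, -0.004]
wrist_force: [0.0, -0.8, 0.3]
finger_gap: 94.1
finger_force: 0.0
```

```bash
python3 - <<'E'
from h import *
st=monitor.read_state(); print(st['eef_pos'],st['eef_rot'],st['clock'])
c=imaging.camera('wrist'); save('w1.png',c,s=1.4); np.savez('w1.npz',img=c['img'],mtx=c['mtx'],view=c['view'])
for t in('hub','slot_mouth','jaw_face'): print(t,[(np.round(d['rect']).tolist(),round(d['p'],2)) for d in find_in(c,t)[:3]])
E
```

```text
[ 598.93168673 -170.77397247  330.89103037] [ 3.14131355e+00 -4.55202652e-04 -4.20535101e-03] 3.0
hub [([276.0, 118.0, 90.0, 134.0], 0.86), ([20.0, 259.0, 36.0, 28.0], 0.46)]
slot_mouth [([275.0, 116.0, 85.0, 133.0], 0.76)]
jaw_face [([278.0, 117.0, 89.0, 131.0], 0.84)]
```

View pics/w1.png

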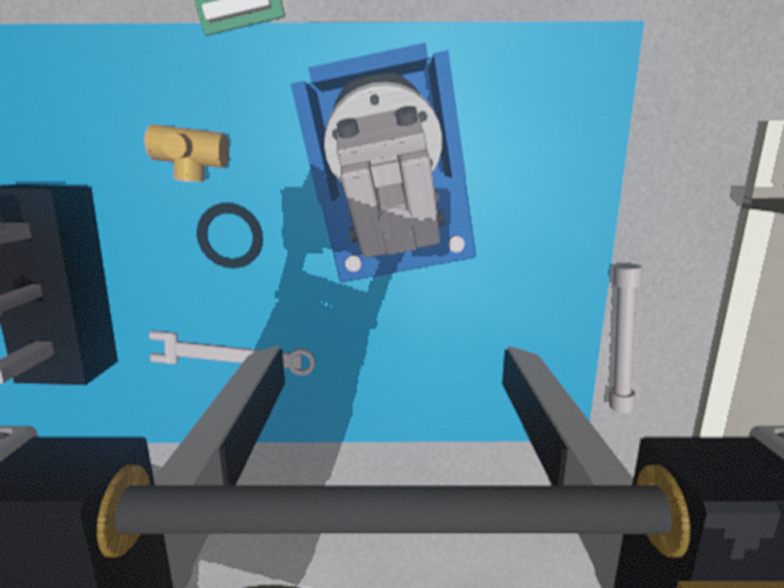

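The hub shows at (276,118) original pixels, with its face tilted towards the robot and its slot near (280,133). I'll take a second view from closer to the robot.

Emit:
{"fn": "arm_command", "kwargs": {
  "steps": [
    [1, -50, -50, 0, 0],
    [1, -50, -50, 0, 0],
    [1, -50, -50, 0, 0],
    [1, -50, -50, 0, 0]
  ]
}}

```text
clock: 3.7
eef_pos: [550.3, -120.4, 330.6]
eef_rot: [3.141, -0.0, -0.003]
wrist_force: [0.9, -0.0, -0.2]
finger_gap: 93.9
finger_force: 0.0
```

```bash
python3 - <<'E'
from h import *
st=monitor.read_state(); print(st['eef_pos'],st['eef_rot'],st['joints'])
c=imaging.camera('wrist'); np.savez('w2.npz',img=c['img'],mtx=c['mtx'],view=c['view'])
a=np.load('w1.npz')['img'][55:190,215:335]; 
r=find_in(c,'hub'); print(r)
x,y=int(r[0]['rect'][0]),int(r[0]['rect'][1]); x0,y0=max(0,x-60),max(0,y-67)
b=c['img'][y0:y0+135,x0:x0+120]; print(x0,y0,b.shape)
im=[cv2.resize(i,(400,450),interpolation=cv2.INTER_CUBIC) for i in(a,cv2.copyMakeBorder(b,0,135-b.shape[0],0,120-b.shape[1],cv2.BORDER_CONSTANT))]
cv2.imwrite('pics/pair.png',np.hstack(im)[:,:,::-1])
E
```

```text
[ 550.3418873  -120.36578899  330.57253587] [ 3.14132540e+00 -4.90740591e-04 -3.36190567e-03] [-2.80279596e-01  2.74908319e-01  1.31011859e+00 -1.22916996e-04
  1.55602063e+00  1.29388048e+00]
[{'rect': [321.9, 73.6, 97.1, 129.5], 'p': 0.64}]
261 6 (135, 120, 3)
```

View pics/pair.png

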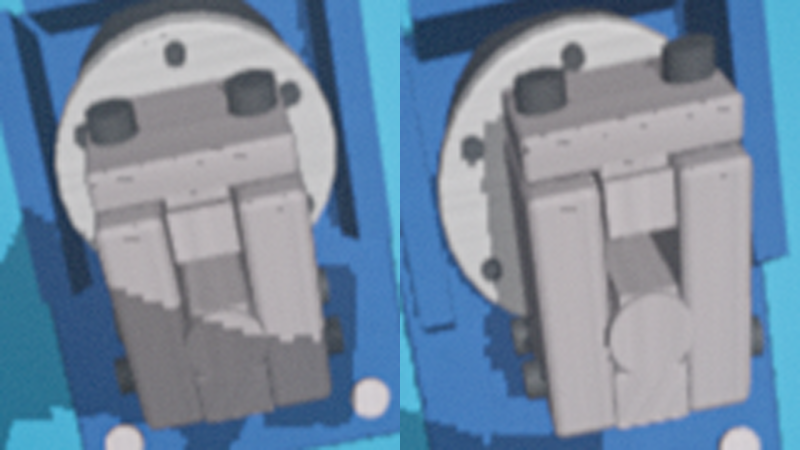

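In both crops the cheeks, the shaft end disc, the jaw (light block) and the dark slot are clear. In the right crop the jaw edge is near (640,235) and the flat's top edge near (655,296). I'll triangulate matching points from the two views.

```bash
cat > tr.py <<'E'
from h import *
w=[dict(np.load(f)) for f in('w1.npz','w2.npz')]
k=120/400
L={'nl':(150,430,558,437),'nr':(330,395,748,402),'tl':(97,230,528,197),'tr':(306,190,750,152),
'il_t':(165,207,600,183),'ir_t':(233,190,677,160),'il_b':(200,418,612,427),'ir_b':(265,405,690,408),
'jl':(178,265,610,238),'jr':(240,252,675,230),'fl':(190,320,620,302),'fr':(258,308,688,290)}
X={}
for n,(a,b,c,d) in L.items():
    px=[(215+a*k,55+b*.3),(261+(c-400)*k,6+d*.3)]
    X[n]=tri(w,px); e=[np.linalg.norm(proj(q,X[n])-p) for q,p in zip(w,px)]
    print(n,X[n].round(1),np.round(e,1))
d=lambda a,b:X[a]-X[b]
print('width',np.linalg.norm(d('nl','nr')),np.linalg.norm(d('tl','tr')),np.linalg.norm(d('il_b','ir_b')))
for a,b in(('tl','nl'),('tr','nr')):
  v=d(a,b);print('len',np.linalg.norm(v),'lean',np.degrees(np.arctan2(v[2],np.hypot(v[0],v[1]))),'yaw',np.degrees(np.arctan2(v[1],v[0])))
v=d('nl','nr');print('yaw y',np.degrees(np.arctan2(-v[0],v[1])))
v=d('tl','tr');print('yaw y',np.degrees(np.arctan2(-v[0],v[1])))
E
python3 tr.py
```

```text
nl [ 612.4 -147.6  150.8] [0. 0.]
nr [ 622.8 -205.3  148.8] [0.4 0.4]
tl [ 675.3 -136.1  183.3] [0.5 0.6]
tr [ 685.6 -193.1  184.3] [0.6 0.7]
il_t [ 680.5 -155.1  174.7] [0.5 0.6]
ir_t [ 684.9 -174.1  181.8] [0.6 0.7]
il_b [ 615.6 -163.9  149.4] [0.4 0.5]
ir_b [ 622.1 -184.3  163.9] [0.9 1. ]
jl [ 665.6 -158.1  180.6] [0.4 0.4]
jr [ 668.5 -175.9  175.3] [0.2 0.2]
fl [ 650.  -161.5  178.1] [0. 0.]
fr [ 653.  -180.8  173.9] [0.3 0.3]
width 58.62959520673366 57.90413165249844 25.83229460061069
len 71.71618519260176 lean 26.96568074105697 yaw 10.366522819583267
len 73.12398525030291 lean 29.035850474492623 yaw 10.992826650070235
yaw y 10.204774912191812
yaw y 10.213297560385316
```

```bash
cat >> tr.py <<'E'
print('---')
H=R.from_euler('ZY',[10.3,-27],degrees=True).as_matrix()
Y={n:H.T@x for n,x in X.items()}
for n in Y: print(n,Y[n].round(1))
E
python3 tr.py | sed -n '/---/,$p'
```

```text
---
nl [ 581.8 -254.7 -127.2]
nr [ 580.8 -313.3 -128.9]
tl [ 653.5 -254.7 -127.2]
tr [ 653.9 -312.6 -126.3]
il_t [ 651.2 -274.3 -135.8]
ir_t [ 655.3 -293.7 -129.8]
il_b [ 581.4 -271.3 -128.6]
ir_b [ 590.4 -292.6 -116.9]
jl [ 640.3 -274.6 -123.6]
jr [ 637.6 -292.6 -128.1]
fl [ 624.9 -275.1 -118.5]
fr [ 622.6 -294.7 -122.1]
```

Emit:
{"fn": "arm_command", "kwargs": {
  "steps": [
    [1, 10, -62, 0, 0],
    [1, 20, -124, 0, 0],
    [1, 30, -186, 0, 0],
    [1, 40, -240, 0, 0],
    [1, 40, -260, 0, 0],
    [1, 40, -260, 0, 0],
    [1, 40, -260, 0, 0]
  ]
}}

```text
clock: 4.68
eef_pos: [590.7, 138.7, 330.5]
eef_rot: [3.141, -0.0, -0.004]
wrist_force: [0.1, 0.3, 0.8]
finger_gap: 94.0
finger_force: 0.0
```

```bash
python3 - <<'E'
from h import *
st=monitor.read_state(); print(st['eef_pos'],st['eef_rot'])
c=imaging.camera('wrist'); np.savez('w3.npz',img=c['img'],mtx=c['mtx'],view=c['view']); save('w3.png',c,s=1.4)
for t in('key','key_head','bar','drift'): print(t,[(np.round(d['rect']).tolist(),round(d['p'],2)) for d in find_in(c,t)[:3]])
E
```

```text
[590.67718341 138.7157445  330.49380379] [ 3.14131259e+00 -9.10664157e-05 -4.20857470e-03]
key [([244.0, 152.0, 26.0, 34.0], 0.87), ([155.0, 89.0, 41.0, 98.0], 0.87), ([15.0, 276.0, 28.0, 18.0], 0.51)]
key_head [([243.0, 151.0, 27.0, 37.0], 0.82), ([15.0, 277.0, 24.0, 15.0], 0.77), ([152.0, 88.0, 40.0, 104.0], 0.65)]
bar [([243.0, 254.0, 17.0, 32.0], 0.8)]
drift [([242.0, 210.0, 24.0, 30.0], 0.66)]
```

Emit:
{"fn": "arm_command", "kwargs": {
  "steps": [
    [1, -50, -50, 0, 0],
    [1, -50, -50, 0, 0],
    [1, -50, -50, 0, 0],
    [1, -50, -50, 0, 0]
  ]
}}

```text
clock: 5.42
eef_pos: [541.2, 189.6, 330.3]
eef_rot: [3.141, 0.0, -0.004]
wrist_force: [-0.2, 0.1, 0.4]
finger_gap: 94.2
finger_force: 0.0
```

```bash
python3 - <<'E'
from h import *
st=monitor.read_state(); print(st['eef_pos'],st['eef_rot'])
c=imaging.camera('wrist'); np.savez('w4.npz',img=c['img'],mtx=c['mtx'],view=c['view'])
out=[]
for n in ('w3.npz','w4.npz'):
    q=dict(np.load(n)); u,v=proj(q,[634,178,115])[0]; x0,y0=max(0,int(u-50)),max(0,int(v-50)); print(n,x0,y0)
    out.append(cv2.resize(q['img'][y0:y0+100,x0:x0+100],(400,400),interpolation=cv2.INTER_CUBIC))
cv2.imwrite('pics/pair2.png',np.hstack(out)[:,:,::-1])
E
```

```text
[541.24525685 189.63318391 330.3437008 ] [ 3.14144215e+00  4.45389432e-06 -3.64404647e-03]
w3.npz 197 101
w4.npz 242 56
```

View pics/pair2.png

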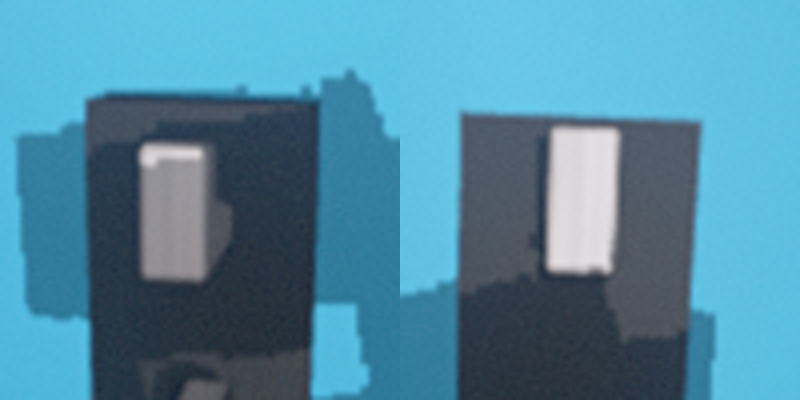

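```bash
python3 - <<'E'
from h import *
w=[dict(np.load(f)) for f in('w3.npz','w4.npz')]
L={'fl':(140,146,550,127),'fr':(205,146,620,127),'nl':(142,281,547,273),'nr':(205,281,613,272)}
X={}
for n,(a,b,c,d) in L.items():
    px=[(197+a/4,101+b/4),(242+(c-400)/4,56+d/4)]
    X[n]=tri(w,px); print(n,X[n].round(1),[np.round(proj(q,X[n])-p,1) for q,p in zip(w,px)])
print('c',np.mean(list(X.values()),0)); m=(X['fl']+X['fr'])/2-(X['nl']+X['nr'])/2
print(m,np.degrees(np.arctan2(m[1],m[0])))
l=[atz(w[0],(197+87/4,101+100/4),60),atz(w[0],(197+320/4,101+98/4),60)]
r=[atz(w[1],(242+60/4,56+114/4),60),atz(w[1],(242+300/4,56+122/4),60)]
print('rack far corners',l,r)
E
```

```text
fl [651.6 191.6 135.3] [array([[-0., -0.]]), array([[0., 0.]])]
fr [651.5 174.  137.3] [array([[0.1, 0.1]]), array([[-0.1, -0.1]])]
nl [615.6 192.6 136.7] [array([[-0., -0.]]), array([[0., 0.]])]
nr [615.7 175.3 137.9] [array([[-0., -0.]]), array([[0.1, 0.1]])]
c [633.5916033  183.37120252 136.81075426]
[35.86289431 -1.126712   -0.96793155] -1.7994815111743543
rack far corners [array([661.08830692, 218.8366056 ,  60.        ]), array([661.38746451, 144.28450143,  60.        ])] [array([660.97990108, 219.5996539 ,  60.        ]), array([658.39308191, 145.40325946,  60.        ])]
```

The two views put the head's top centre at (633.6, 183.4, 136.8), against an expected height of about 136, so they agree. The hook points away from the robot. Now I'll grasp the head.

Emit:
{"fn": "arm_command", "kwargs": {
  "steps": [
    [1, 45, 3, 40, 1],
    [1, 87, 6, 80, 1.6],
    [1, 87, 6, 130, 1.6],
    [1, 87, 6, 170, 1.6],
    [1, 87, 6, 195, 1.6],
    [1, 87, 6, 207, 1.6],
    [1, 87, 6, 207, 1.6],
    [0.1, 87, 6, 207, 1.6],
    [0.1, 87, 6, 207, 1.6],
    [0.1, 87, 6, 207, 1.6],
    [0.1, 87, 6, 207, 1.6],
    [0.1, 87, 6, 207, 1.6],
    [0.1, 87, 6, 207, 1.6]
  ],
  "force": 15
}}

```text
clock: 7.1
eef_pos: [627.6, 184.2, 123.5]
eef_rot: [-3.142, -0.0, -0.031]
wrist_force: [0.3, 0.3, -0.6]
finger_gap: 37.5
finger_force: 0.0
```

Emit:
{"fn": "arm_command", "kwargs": {
  "steps": [
    [0.1, 0, 0, 0, 0],
    [0.1, 0, 0, 0, 0],
    [0.1, 0, 0, 0, 0],
    [0.1, 0, 0, 0, 0],
    [0.1, 0, 0, 0, 0]
  ],
  "force": 15
}}

```text
clock: 7.72
eef_pos: [627.6, 184.2, 123.5]
eef_rot: [3.142, 0.0, -0.031]
wrist_force: [-0.4, -0.6, -0.4]
finger_gap: 18.0
finger_force: 15.0
```

Emit:
{"fn": "arm_command", "kwargs": {
  "steps": [
    [0.1, 0, 0, -5, 0],
    [0.1, 0, 0, -15, 0],
    [0.1, 0, 0, -28, 0],
    [0.1, 0, 0, -37, 0],
    [0.1, 0, 0, -37, 0]
  ]
}}

```text
clock: 8.35
eef_pos: [627.9, 184.3, 161.6]
eef_rot: [-3.141, -0.002, -0.031]
wrist_force: [-0.7, 0.0, -3.1]
finger_gap: 18.1
finger_force: 15.0
```

Emit:
{"fn": "arm_command", "kwargs": {
  "steps": [
    [0.1, -5, 0, 0, 0],
    [0.1, -10, 0, 0, 0],
    [0.1, -17, 0, 0, 0],
    [0.1, -25, 0, 0.5, 0],
    [0.1, -33, 0, 1.5, 0],
    [0.1, -41, 0, 3.5, 0],
    [0.1, -49, 0, 6, 0],
    [0.1, -49, 0, 6, 0],
    [0.1, -49, 0, 6, 0]
  ]
}}

```text
clock: 9.48
eef_pos: [578.4, 185.7, 154.2]
eef_rot: [3.141, 0.001, -0.031]
wrist_force: [-0.5, -0.2, -3.3]
finger_gap: 17.7
finger_force: 15.0
```

```bash
python3 - <<'E'
from h import *
st=monitor.read_state(); print(st['eef_pos'],st['eef_rot'])
c=imaging.camera('scene'); q=imaging.camera('wrist')
u,v=proj(c,[590,180,130])[0].astype(int)
a=cv2.resize(c['img'][v-50:v+50,u-50:u+50],(400,400),interpolation=cv2.INTER_CUBIC)
b=cv2.resize(q['img'],(533,400))
cv2.imwrite('pics/tilt.png',cv2.resize(np.hstack([a,b]),(800,343))[:,:,::-1]); print(u,v)
E
```

```text
[578.4328637  185.69146013 154.19398939] [ 3.14145485e+00  9.41804012e-04 -3.06284614e-02]
313 222
```

View pics/tilt.png

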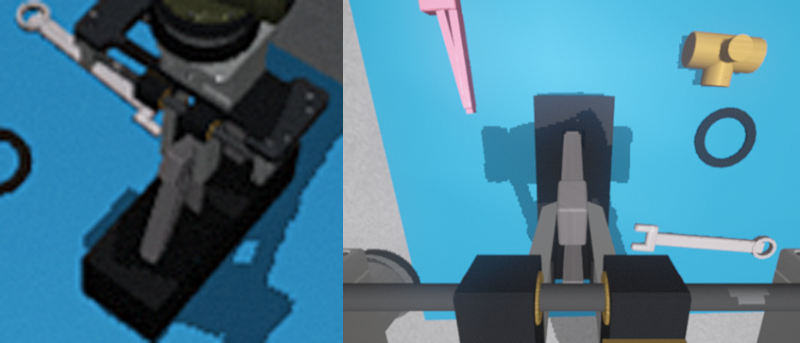

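The key is tilted in the grip at about the slot's lean. Next I work out the way-point above the hub.

```bash
cat >> h.py <<'E'
H=R.from_euler('ZY',[10.3,-27],degrees=True).as_matrix()
O=H@np.array([612.5,-284,-126.6])
def tcp_for(kx,kz,g=(5,0,113)): return O+H@(np.array([kx,0,kz])+g)
def delta(T,yaw):
    st=monitor.read_state(); Rt=R.from_euler('xyz',st['eef_rot']).as_matrix()
    dy=(np.degrees(st['eef_rot'][2])-yaw)
    print('from',st['eef_pos'].round(1),'to',np.round(T,1),'tool delta',(Rt.T@(T-st['eef_pos'])).round(1),'turn',round(dy,2))
E
python3 - <<'E'
from h import *
print(O, H.T@np.array([0,0,0]))
delta(tcp_for(20.5,40),10.3)
E
```

```text
[ 644.27570829 -171.56686981  165.26775513] [0. 0. 0.]
from [578.6 185.7 154.2] to [ 598.3 -179.9  313.2] tool delta [  30.8  364.8 -158.9] turn -12.06
```

Emit:
{"fn": "arm_command", "kwargs": {
  "steps": [
    [0.1, 0, 0, -8, 0],
    [0.1, 0, 0, -25, 0],
    [0.1, 0, 0, -60, 0],
    [0.1, 0, 10, -100, 0],
    [0.1, 5, 35, -140, -2],
    [0.1, 10, 75, -159, -4],
    [0.1, 15, 120, -159, -6],
    [0.1, 20, 165, -159, -9],
    [0.1, 25, 210, -159, -12],
    [0.1, 31, 255, -159, -12],
    [0.1, 31, 300, -159, -12],
    [0.1, 31, 335, -159, -12],
    [0.1, 31, 358, -159, -12],
    [0.1, 31, 365, -159, -12],
    [0.1, 31, 365, -159, -12],
    [0.1, 31, 365, -159, -12],
    [0.1, 31, 365, -159, -12]
  ]
}}

```text
clock: 11.7
eef_pos: [598.6, -179.2, 313.5]
eef_rot: [-3.142, -0.0, 0.18]
wrist_force: [-0.3, -0.3, -2.6]
finger_gap: 18.2
finger_force: 15.0
```

```bash
python3 - <<'E'
from h import *
st=monitor.read_state(); print(st['eef_pos'],st['eef_rot'])
q=imaging.camera('wrist'); np.savez('w5.npz',img=q['img'],mtx=q['mtx'],view=q['view'])
T=st['eef_pos']; Hk=R.from_euler('ZY',[np.degrees(st['eef_rot'][2]),-27],degrees=True).as_matrix()
def kp(p): return T+Hk@(np.array(p)-(5,0,113))
im=cv2.resize(q['img'],None,fx=3,fy=3,interpolation=cv2.INTER_CUBIC)[:,:,::-1].copy()
def seg(a,b,c):
    a,b=[tuple((proj(q,x)[0]*3+1).astype(int)) for x in(a,b)]; cv2.line(im,a,b,c,1)
for y in(-8,8):
    seg(kp((-7,y,0)),kp((-7,y,100)),(0,0,255)); seg(kp((1,y,0)),kp((13,y,100)),(0,255,0))
seg(kp((1,-8,0)),kp((1,8,0)),(0,255,0)); seg(kp((-7,-8,0)),kp((-7,8,0)),(0,0,255))
for a,b in(((29,-9),(29,9)),((-7,-9),(-7,9)),((-7,9),(29,9)),((-7,-9),(29,-9))): seg(kp((*a,126)),kp((*b,126)),(255,0,255))
seg(O+H@[26,-10,0],O+H@[26,10,0],(255,255,0)); seg(O+H@[12,-12,5],O+H@[12,12,5],(255,255,0))
for y in(-10,10): seg(O+H@[26,y,0],O+H@[12,y,0],(255,255,0))
u,v=(proj(q,O)[0]*3).astype(int); print(u,v)
u2,v2=(proj(q,T)[0]*3).astype(int); print(u2,v2)
y0=max(0,v-250); cv2.imwrite('pics/ov.png',im[y0:y0+600,max(0,u-350):u+350])
E
```

```text
[ 598.56943104 -179.22470888  313.54914461] [-3.14152536e+00 -8.55973743e-05  1.79866250e-01]
848 470
849 826
```

View pics/ov.png

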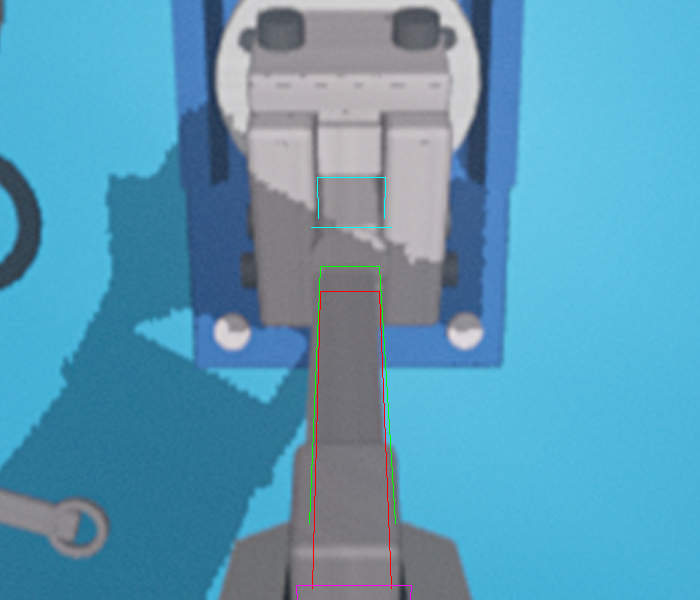

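The slot overlay matches the picture, with the mouth at (350,200) in the crop. The key is aligned, its tip near (350,270) and about 0.5 to 1 mm to the left. I'll go to just above the mouth and look again.

```bash
python3 - <<'E'
from h import *
delta(tcp_for(20.5,8),10.3)
E
```

```text
from [ 598.6 -179.4  313.6] to [ 612.6 -177.3  284.7] tool delta [14.2  0.5 28.9] turn -0.01
```

Emit:
{"fn": "arm_command", "kwargs": {
  "steps": [
    [0.1, 7, 0.5, 14, 0],
    [0.1, 14, 1, 29, 0],
    [0.1, 14, 1, 29, 0],
    [0.1, 14, 1, 29, 0],
    [0.1, 14, 1, 29, 0]
  ]
}}

```text
clock: 12.38
eef_pos: [612.4, -178.7, 285.0]
eef_rot: [3.141, -0.001, 0.179]
wrist_force: [-0.7, -0.3, -3.3]
finger_gap: 18.2
finger_force: 15.0
```

```bash
python3 - <<'E'
from h import *
q=imaging.camera('wrist'); np.savez('w6.npz',img=q['img'],mtx=q['mtx'],view=q['view'])
st=monitor.read_state(); print(st['eef_pos'],st['eef_rot'],st['clock'])
T=st['eef_pos']; print('key in hub',H.T@(T-O)-(5,0,113))
u,v=proj(q,O+H@[20,0,5])[0].astype(int); print(u,v)
for p in [(21.5,0,8),(26,-10,0),(26,10,0),(12,0,5),(21.5,-8,8),(21.5,8,8),(13.5,-8,8)]: print(p,((proj(q,O+H@np.array(p,float))[0]-(u-50,v-40))*7).round())
save('tip.png',q,(u-50,v-40,u+50,v+40),7)
E
```

```text
[ 612.37771306 -178.68079128  285.00088471] [ 3.14119159e+00 -7.10567433e-04  1.78647312e-01] 12.425
key in hub [20.26104314 -1.29584869  8.50848848]
280 160
(21.5, 0, 8) [355. 290.]
(26, -10, 0) [440. 219.]
(26, 10, 0) [269. 219.]
(12, 0, 5) [355. 342.]
(21.5, -8, 8) [424. 290.]
(21.5, 8, 8) [285. 290.]
(13.5, -8, 8) [423. 347.]
```

View pics/tip.png

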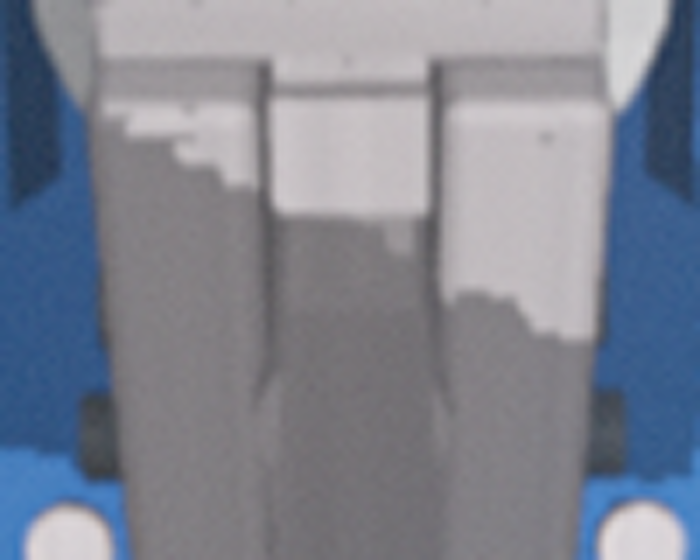

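The slot edges are at columns 265 and 435, and the key spans about 280 to 430, so it is centred. The tip edge has low contrast, near row 305, so I'll take a profile of it.

```bash
python3 - <<'E'
from h import *
im=dict(np.load('w6.npz'))['img'].astype(float).mean(2); y0,x0=120,230
print('rows',[(r,round(im[y0+r,x0+42:x0+58].mean(),1)) for r in range(26,66)])
for r in (36,39,50,60,70): print('cols',r,im[y0+r-1:y0+r+2,x0+34:x0+68].mean(0).round().astype(int).tolist())
E
```

```text
rows [(26, np.float64(193.2)), (27, np.float64(193.6)), (28, np.float64(194.3)), (29, np.float64(191.9)), (30, np.float64(170.8)), (31, np.float64(143.0)), (32, np.float64(130.3)), (33, np.float64(128.3)), (34, np.float64(128.6)), (35, np.float64(127.6)), (36, np.float64(124.8)), (37, np.float64(123.4)), (38, np.float64(123.0)), (39, np.float64(123.1)), (40, np.float64(123.2)), (41, np.float64(122.4)), (42, np.float64(122.9)), (43, np.float64(122.2)), (44, np.float64(119.4)), (45, np.float64(116.6)), (46, np.float64(116.7)), (47, np.float64(116.3)), (48, np.float64(116.3)), (49, np.float64(116.3)), (50, np.float64(116.1)), (51, np.float64(115.9)), (52, np.float64(116.3)), (53, np.float64(116.1)), (54, np.float64(116.2)), (55, np.float64(115.4)), (56, np.float64(115.7)), (57, np.float64(115.9)), (58, np.float64(116.0)), (59, np.float64(115.8)), (60, np.float64(115.8)), (61, np.float64(115.4)), (62, np.float64(116.0)), (63, np.float64(116.2)), (64, np.float64(115.3)), (65, np.float64(114.8))]
cols 36 [131, 126, 120, 105, 94, 104, 113, 123, 127, 124, 123, 121, 122, 121, 123, 123, 125, 126, 124, 123, 123, 128, 135, 136, 133, 121, 107, 96, 116, 157, 172, 182, 188, 189]
cols 39 [130, 127, 120, 106, 92, 104, 114, 124, 126, 125, 122, 121, 121, 121, 122, 123, 126, 125, 125, 122, 123, 121, 123, 123, 121, 117, 110, 100, 121, 159, 174, 182, 187, 190]
cols 50 [130, 128, 123, 114, 105, 108, 113, 118, 118, 116, 114, 116, 116, 117, 117, 118, 117, 116, 117, 115, 114, 115, 115, 115, 113, 115, 114, 111, 107, 115, 123, 129, 129, 131]
cols 60 [129, 129, 127, 130, 130, 129, 119, 118, 116, 116, 115, 115, 115, 116, 116, 116, 117, 118, 115, 115, 116, 113, 115, 114, 115, 115, 114, 117, 130, 129, 125, 127, 130, 130]
cols 70 [128, 128, 124, 119, 116, 121, 119, 118, 116, 114, 114, 114, 114, 114, 116, 116, 116, 117, 117, 116, 114, 115, 115, 115, 114, 114, 114, 113, 114, 117, 124, 128, 130, 130]
```

```bash
python3 - <<'E'
from h import *
im=dict(np.load('w5.npz'))['img'].astype(float).mean(2)
print([(r,round(im[r,276:288].mean(),1)) for r in range(140,182)])
E
```

```text
[(140, np.float64(149.1)), (141, np.float64(148.9)), (142, np.float64(148.5)), (143, np.float64(148.8)), (144, np.float64(149.2)), (145, np.float64(148.7)), (146, np.float64(145.9)), (147, np.float64(144.7)), (148, np.float64(150.5)), (149, np.float64(155.6)), (150, np.float64(153.1)), (151, np.float64(148.4)), (152, np.float64(142.2)), (153, np.float64(133.8)), (154, np.float64(128.3)), (155, np.float64(127.9)), (156, np.float64(128.4)), (157, np.float64(128.1)), (158, np.float64(128.8)), (159, np.float64(128.5)), (160, np.float64(127.7)), (161, np.float64(123.1)), (162, np.float64(121.2)), (163, np.float64(121.1)), (164, np.float64(117.9)), (165, np.float64(114.7)), (166, np.float64(115.6)), (167, np.float64(115.4)), (168, np.float64(114.9)), (169, np.float64(115.1)), (170, np.float64(115.0)), (171, np.float64(114.8)), (172, np.float64(114.9)), (173, np.float64(114.8)), (174, np.float64(115.1)), (175, np.float64(115.0)), (176, np.float64(114.8)), (177, np.float64(114.9)), (178, np.float64(114.4)), (179, np.float64(114.4)), (180, np.float64(115.0)), (181, np.float64(115.0))]
```

Emit:
{"fn": "arm_command", "kwargs": {
  "steps": [
    [0.1, 1.8, -0.7, -0.9, 0],
    [0.1, 1.8, -0.7, -0.9, 0],
    [0.1, 4.5, -0.7, 4.5, 0],
    [0.1, 7.3, -0.7, 10, 0],
    [0.1, 10.2, -0.7, 15.6, 0],
    [0.1, 10.2, -0.7, 15.6, 0],
    [0.1, 10.2, -0.7, 15.6, 0]
  ]
}}

```text
clock: 13.3
eef_pos: [622.3, -176.1, 269.0]
eef_rot: [3.142, -0.0, 0.179]
wrist_force: [-0.5, -0.3, -2.9]
finger_gap: 18.0
finger_force: 15.0
```

```bash
python3 - <<'E'
from h import *
q=imaging.camera('wrist'); np.savez('w7.npz',img=q['img'],mtx=q['mtx'],view=q['view'])
st=monitor.read_state(); print(st['eef_pos'],st['wrist_force'],st['moment'],st['clock'])
print('key in hub',H.T@(st['eef_pos']-O)-(5,0,113))
im=q['img'].astype(float).mean(2); u,v=proj(q,O+H@[26,0,0])[0].astype(int);print(u,v)
print([(r,round(im[r,u-6:u+7].mean(),1)) for r in range(v-8,v+26)])
save('w7.png',q,(u-60,v-40,u+60,v+50),6)
E
```

```text
[ 622.31299683 -176.12639913  269.09427381] [-0.14803855 -0.55761972 -2.77925328] [-0.00315754  0.0396639  -0.02627808] 13.35
key in hub [ 22.15628971  -0.55907122 -10.30959464]
281 166
[(158, np.float64(168.3)), (159, np.float64(167.0)), (160, np.float64(155.8)), (161, np.float64(141.2)), (162, np.float64(135.3)), (163, np.float64(135.1)), (164, np.float64(134.7)), (165, np.float64(131.2)), (166, np.float64(123.2)), (167, np.float64(117.9)), (168, np.float64(116.6)), (169, np.float64(117.4)), (170, np.float64(117.2)), (171, np.float64(117.1)), (172, np.float64(117.2)), (173, np.float64(117.5)), (174, np.float64(116.8)), (175, np.float64(116.9)), (176, np.float64(117.2)), (177, np.float64(116.5)), (178, np.float64(117.1)), (179, np.float64(116.6)), (180, np.float64(117.6)), (181, np.float64(116.4)), (182, np.float64(116.9)), (183, np.float64(116.3)), (184, np.float64(116.7)), (185, np.float64(116.6)), (186, np.float64(116.9)), (187, np.float64(117.0)), (188, np.float64(116.8)), (189, np.float64(115.5)), (190, np.float64(116.5)), (191, np.float64(115.9))]
```

View pics/w7.png

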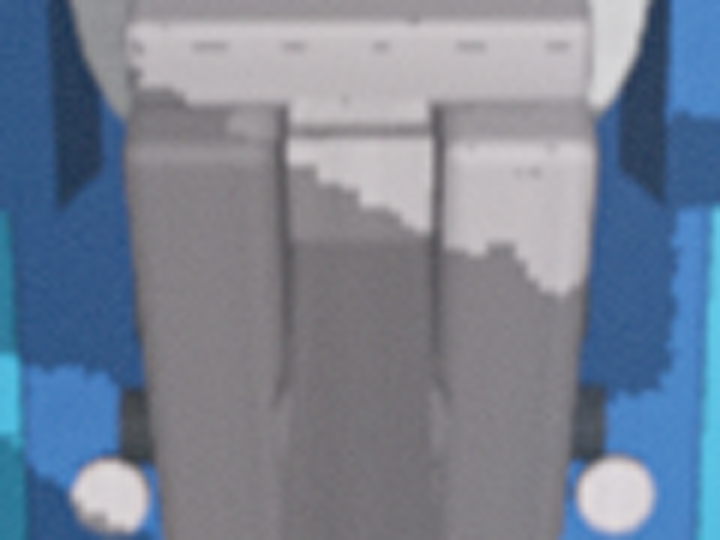

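The key has entered: the jaw edge at row 240 of the crop borders directly on the key, and no contact force shows. I'll go deeper.

Emit:
{"fn": "arm_command", "kwargs": {
  "steps": [
    [0.1, 2, 0, 4.5, 0],
    [0.1, 4, 0, 9, 0],
    [0.1, 6, 0, 13.7, 0],
    [0.1, 8, 0, 18.3, 0],
    [0.1, 8, 0, 18.3, 0],
    [0.1, 8, 0, 18.3, 0]
  ]
}}

```text
clock: 14.1
eef_pos: [630.1, -174.7, 250.6]
eef_rot: [3.142, 0.0, 0.179]
wrist_force: [-0.8, -1.0, -4.3]
finger_gap: 18.2
finger_force: 15.0
```

Emit:
{"fn": "arm_command", "kwargs": {
  "steps": [
    [0.5, 0, 0, 0, 0],
    [0.5, 0, 0, 0, 0],
    [0.5, 0, 0, 0, 0],
    [0.5, 0, 0, 0, 0],
    [0.5, 0, 0, 0, 0],
    [0.5, 0, 0, 0, 0]
  ]
}}

```text
clock: 14.85
eef_pos: [630.2, -174.6, 250.5]
eef_rot: [-3.142, 0.0, 0.179]
wrist_force: [-0.2, -0.4, 0.3]
finger_gap: 46.8
finger_force: 0.0
```

```bash
python3 - <<'E'
from h import *
st=monitor.read_state(); print(st['eef_pos'],st['finger_gap'],st['wrist_force'])
c=imaging.camera('scene'); t=imaging.camera('top'); q=imaging.camera('wrist')
np.savez('s8.npz',img=c['img'],mtx=c['mtx'],view=c['view']);np.savez('w8.npz',img=q['img'],mtx=q['mtx'],view=q['view'])
u,v=proj(c,O+H@[20,0,50])[0].astype(int)
a=cv2.resize(c['img'][v-40:v+40,u-40:u+40],(400,400),interpolation=cv2.INTER_CUBIC)
u2,v2=proj(q,O+H@[20,0,50])[0].astype(int)
b=cv2.resize(q['img'][max(0,v2-80):v2+80,u2-80:u2+80],(400,400),interpolation=cv2.INTER_CUBIC)
cv2.imwrite('pics/rel.png',np.hstack([a,b])[:,:,::-1]); print(u,v,u2,v2)
E
```

```text
[ 630.17048782 -174.6363675   250.53359593] 46.8445620991997 [-0.24632367 -0.43035389  0.25908043]
197 150 282 238
```

View pics/rel.png

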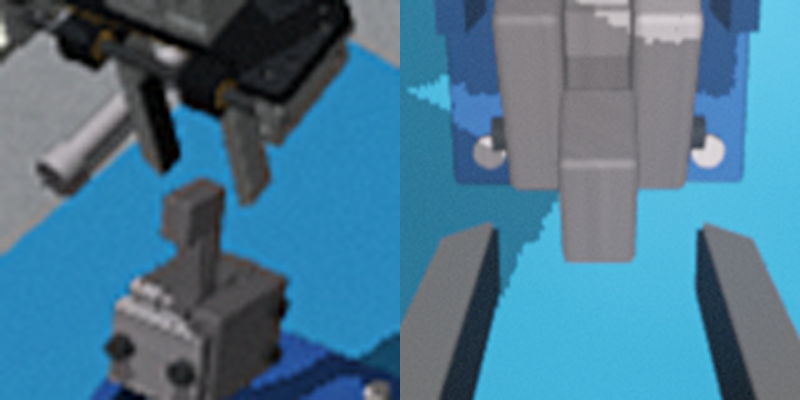

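The key is released and has slid down, sitting in line with the slot. In the right crop its head's top face spans rows 163 to 262 and columns 562 to 637. I'll fit its depth.

```bash
python3 - <<'E'
from h import *
from scipy.optimize import least_squares
q=dict(np.load('w8.npz'))
obs=np.array([(202+(562-400)/2.5,158+163/2.5),(202+(637-400)/2.5,158+163/2.5),(202+(564-400)/2.5,158+262/2.5),(202+(634-400)/2.5,158+262/2.5)])
m=np.array([(29,9,126),(29,-9,126),(-7,9,126),(-7,-9,126)],float)
def kp(p,pts): 
    a=p[3]; Ry=R.from_euler('y',a).as_matrix(); return O+(H@((Ry@pts.T).T+p[:3]).T).T
f=lambda p: np.r_[(proj(q,kp(p,m))-obs).ravel(),(p[0]-18.5)/1.,p[3]/.03]
s=least_squares(f,[18.5,0,-45,0.]); print(s.x,f(s.x).round(1))
p=s.x; 
hp=kp(p,np.array([[3.,0,126],[-7,0,126]])); print('push pt',hp)
c=dict(np.load('s8.npz'));print('scene head corners', ((proj(c,kp(p,m))-(157,110))*5).round())
E
```

```text
[ 1.82283952e+01  2.96949502e-01 -6.48465365e+01 -1.57956683e-02] [-1.3  0.1  1.2  0.1 -0.2 -0.2  0.3 -0.2 -0.3 -0.5]
push pt [[ 633.7576001  -173.17652082  228.51790622]
 [ 625.06276611 -174.75663995  223.83783299]]
scene head corners [[194. 203.]
 [166. 192.]
 [232. 184.]
 [204. 172.]]
```

Emit:
{"fn": "arm_command", "kwargs": {
  "steps": [
    [0.5, 0, 0, -20, 0],
    [0.5, 0, 0, -50, 0],
    [0, 0, 0, -60, 0],
    [0, -8.7, -0.8, -60, 0],
    [0, -8.7, -0.8, -60, 0],
    [0, -8.7, -0.8, -60, 0],
    [0, -8.7, -0.8, -60, 0],
    [0, -8.7, -0.8, -60, 0],
    [0, -8.7, -0.8, -60, 0],
    [0, -8.7, -0.8, -30, 0],
    [0, -8.7, -0.8, -12, 0],
    [0, -8.7, -0.8, -6, 0],
    [0, -8.7, -0.8, -6, 0],
    [0, -8.7, -0.8, -6, 0]
  ]
}}

```text
clock: 16.75
eef_pos: [621.7, -175.5, 257.6]
eef_rot: [3.141, -0.001, 0.179]
wrist_force: [-0.3, 0.6, -0.2]
finger_gap: 0.4
finger_force: 0.0
```

```bash
python3 - <<'E'
from h import *
st=monitor.read_state(); print(st['eef_pos'],st['finger_gap'],st['wrist_force'])
q=imaging.camera('wrist'); np.savez('w9.npz',img=q['img'],mtx=q['mtx'],view=q['view'])
u2,v2=proj(q,O+H@[20,0,60])[0].astype(int); print(u2,v2)
save('w9.png',q,(u2-80,v2-80,u2+80,v2+80),3.5)
E
```

```text
[ 621.72783636 -175.49908718  257.55667074] 0.37092720955594044 [-0.26257338  0.61607019 -0.21200511]
283 233
```

View pics/w9.png

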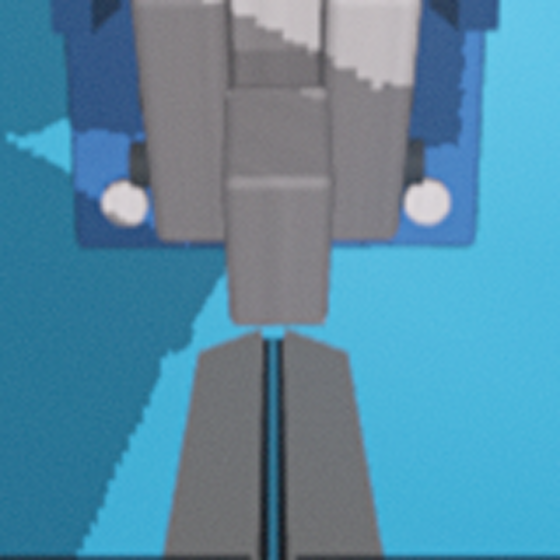

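Fingers are closed, their tips at crop row 332 just below the near end of the head at row 323, and centred on it. I'll check the contact geometry.

```bash
python3 - <<'E'
from h import *
q=dict(np.load('w9.npz')); st=monitor.read_state(); Rt=R.from_euler('xyz',st['eef_rot']).as_matrix()
for dx in(0,4,8): 
    X=st['eef_pos']+Rt@[dx,0,19]; print(dx,((proj(q,X)[0]-(203,153))*3.5).round(), 'hub',(H.T@(X-O)).round(1))
for kz in(-65,-62): print(kz,[((proj(q,O+H@[18.2+x,0,kz+126])[0]-(203,153))*3.5).round() for x in(-7,29)])
E
```

```text
0 [280. 376.] hub [12.8  0.2 75.6]
4 [280. 355.] hub [16.4  0.2 73.8]
8 [280. 333.] hub [20.   0.2 72. ]
-65 [array([280., 318.]), array([281., 171.])]
-62 [array([280., 331.]), array([282., 184.])]
```

Emit:
{"fn": "arm_command", "kwargs": {
  "steps": [
    [0, 2.7, 0, 3, 0],
    [0, 4.5, 0, 6.7, 0],
    [0, 5, 0, 7.6, 0],
    [0, 5.4, 0, 8.5, 0],
    [0, 5.9, 0, 9.4, 0],
    [0, 6.4, 0, 10.3, 0],
    [0, 6.8, 0, 11.1, 0],
    [0, 7.3, 0, 12, 0],
    [0, 7.3, 0, 12, 0]
  ]
}}

```text
clock: 17.92
eef_pos: [628.6, -174.4, 245.4]
eef_rot: [3.141, -0.0, 0.179]
wrist_force: [-2.9, -1.4, 6.4]
finger_gap: 0.7
finger_force: 4.0
```

Emit:
{"fn": "arm_command", "kwargs": {
  "steps": [
    [0, 0.5, 0, 0.9, 0],
    [0, 0.9, 0, 1.8, 0],
    [0, 1.4, 0, 2.7, 0],
    [0, 1.8, 0, 3.6, 0],
    [0, 2.3, 0, 4.5, 0],
    [0, 2.3, 0, 4.5, 0]
  ]
}}

```text
clock: 18.68
eef_pos: [630.8, -174.1, 241.3]
eef_rot: [3.14, -0.0, 0.178]
wrist_force: [-6.0, -0.7, 9.7]
finger_gap: 0.2
finger_force: 5.8
```

Emit:
{"fn": "arm_command", "kwargs": {
  "steps": [
    [0, 0.5, 0, 0.9, 0],
    [0, 0.9, 0, 1.8, 0],
    [0, 1.4, 0, 2.7, 0],
    [0, 1.8, 0, 3.6, 0],
    [0, 1.8, 0, 3.6, 0]
  ]
}}

```text
clock: 19.3
eef_pos: [632.4, -173.9, 238.1]
eef_rot: [3.14, -0.0, 0.178]
wrist_force: [-7.7, -0.3, 12.2]
finger_gap: 0.6
finger_force: 7.4
```

```bash
python3 - <<'E'
from h import *
F=[]
for i in range(4):
    q=imaging.camera('wrist'); F.append(H.T@monitor.read_state()['wrist_force'])
st=monitor.read_state(); Rt=R.from_euler('xyz',st['eef_rot']).as_matrix()
print(np.mean(F,0),'tip in hub',H.T@(st['eef_pos']+Rt@[8,0,19]-O))
E
```

```text
[-1.4373705  -0.05742781 14.67186452] tip in hub [20.79535741 -0.23872032 49.81331075]
```

The push reached 14.7 N with 12.7 mm of travel, so the jaw should be open about 1.6 to 2.0 mm. I'll retreat and check that it holds.

Emit:
{"fn": "arm_command", "kwargs": {
  "steps": [
    [0, -1, 0, -2, 0],
    [0, -4.5, 0, -9, 0],
    [0, -9, 0, -18, 0],
    [0, -13, 0, -40, 0],
    [0, -13, 0, -80, 0],
    [0, -13, 0, -80, 0],
    [0, -13, 0, -80, 0],
    [0, -13, 0, -80, 0]
  ]
}}

```text
clock: 20.5
eef_pos: [619.6, -175.6, 315.3]
eef_rot: [-3.141, 0.002, 0.179]
wrist_force: [-0.3, 0.1, 0.1]
finger_gap: 0.2
finger_force: 0.0
```

```bash
python3 - <<'E'
from h import *
st=monitor.read_state(); print(st['eef_pos'],st['wrist_force'],st['clock'])
q=imaging.camera('wrist')
im=cv2.resize(q['img'],None,fx=4,fy=4,interpolation=cv2.INTER_CUBIC)[:,:,::-1].copy()
def seg(a,b,c):
    a,b=[tuple((proj(q,O+H@np.array(x,float))[0]*4+2).astype(int)) for x in(a,b)]; cv2.line(im,a,b,c,1)
for kz,col in((-63.5,(0,0,255)),(-76.2,(0,255,0))):
    z=kz+126
    for a,b in(((-7,9),(29,9)),((29,9),(29,-9)),((29,-9),(-7,-9)),((-7,-9),(-7,9))): seg((18.2+a[0],a[1],z),(18.2+b[0],b[1],z),col)
u,v=(proj(q,O+H@[20,0,50])[0]*4).astype(int)
cv2.imwrite('pics/end.png',im[max(0,v-250):v+250,u-300:u+300])
E
```

```text
[ 619.64608229 -175.62525436  315.28814976] [-0.31280482  0.14308611  0.14192928] 20.5
```

View pics/end.png

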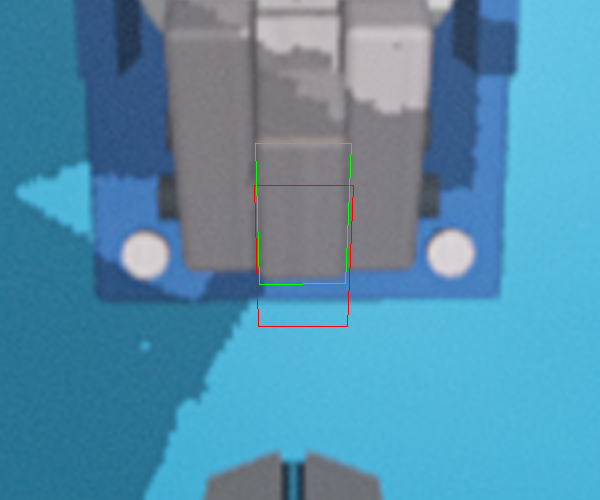

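The key stayed in place: its head matches the driven outline (rows 143 to 283) and not the earlier one. I'll hand it in.

```bash
python3 -c "
from cell import job; print(job.sign_off())"
```

```text
the job is handed in; nothing more can be done
None
```

The key was started loose in the slot, then pushed tight with about 14.7 N (jaw open an estimated 1.6 to 2.0 mm), and the job was handed in at about 20.5 s with no verdict returned; I viewed 12 pictures, two over the limit of 10.

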